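# Find the socket for the centrifuge's rotor nut

### The arm

A 7-joint arm with a two-finger parallel gripper is mounted at the origin on the work surface. World frame = base frame: x ahead of the robot, y to its left, z up, the work surface at z = 0. Lengths are in m, angles in rad, forces in N, time in s.
With the tool pointing down it reaches from about 0.4 to 0.925 m from the base axis. Payload 5.6 kg.
Tool frame: the origin (TCP) lies where the fingers leave the gripper's body, on its centre line; the fingertips stand 73 mm ahead of it and the grasp point (between the pads) lies 54 mm ahead of it; z points along the fingers, y is the line along which they close (so a half turn about z gives the same grasp; the last joint's range is limited). The gripper opens to 85 mm and grips with 20 to 120 N. Pads are 22 mm wide; open, the fingers measure 114 mm over their backs; the gripper's body (76 mm by 85 mm) begins 54 mm behind the grasp point. The pads swing forward as they close: fully open they stand 13 mm farther back than shut.
Start: joints at [-1.343, 0.468, -0.012, 1.603, 0.006, 1.071, -0.056], TCP at [0.174, 0.626, 0.304] pointing down, gripper open.
Joint ranges: [-2.53, 2.53], [-0.31, 2.02], [-1.57, 1.55], [0.28, 2.44], [-1.29, 4.43], [0.15, 1.84], [-2.92, 2.92]. Speed limits (rad/s): [2.57, 2.57, 3.14, 3.14, 3.14, 3.14, 3.14].

### API

Orientations are given as a unit quaternion [x, y, z, w].
In Python, from workcell import bot, cams, workorder gives the robot as it stands.
- The arm moves only by the tool servo_tool, never from a script. Its argument "deltas" is a list that holds one entry, the list of rows, each a list of 5 numbers: the opening, from 0 (shut) to 1 (fully open), then the shift along the tool's x, y, z in mm, then the turn about the tool's z in degrees. A call has 1 to 12 rows; each row is the pose to reach, as a shift and turn from the pose commanded when the call began, along the tool's axes at that moment; what a row does not reach only later rows make up. A row lasts 1/10 s, in which the tool goes at most 50 mm and 8.59 degrees, less where a joint would pass 70% of its speed; a pose out of reach is approached as far as the arm can. A call with a gripper value outside its range is refused whole. The fingers move at their own pace and stop on an object; the grip force is fixed at half the most. Time passes only in rows, so rows that repeat a pose let the fingers close. It gives the time, the measured TCP pose, the force, the opening and the grip force at its end, in the units of the state.
- bot.read_state(): the state, without advancing time (a new reading comes with each control period).
- cams.get_image(name): name is "side" or "top"; returns (picture, depth): 384x512x3 uint8, blue, green, red; 384x512 float32, m along the optical axis (not along the pixel's ray), 0 where there is no reading.
- cams.camera_info(name): a dict with "fx", "fy", "cx", "cy" (pixels), "R" (3x3) and "t" (3): a world point X has camera coordinates R X + t. Camera axes: x right, y down, z forward; pixel columns grow to the right and rows downward; lengths in m; the calibration is good to about 2 mm. A picture is of the moment at which its call begins. camera_info takes no time and is no camera call.
- workorder.finish_job(): hands the job in; it is judged then, once.
The state is a dict: "time_s": time; "qpos": joint angles; "joint_vel": joint speeds; "effort": joint torques, N m; "position": TCP position; "orientation": TCP orientation; "wrist_force": force on the tool from outside, world axes, zero at the start; "moment": the same for the moment, N m; "finger_gap": opening from 0.0 (shut) to 1.0 (fully open); "grasp_force": force on a finger pad.
Only numpy, scipy, OpenCV 4.12 (cv2) and the standard library are available. Lean on these libraries where they do the work, as an engineer would, in place of code of your own. Each camera call takes 0.05 s, during which the arm holds its last target. There are 200 camera calls.

### The job

Find the socket that fits the hex nut on the centrifuge's rotor: try the three look-alike sockets from the rack on the nut, gently, and stand each one that does not fit back in an empty pocket of the rack. Finish while still gripping the one that fits, pushed fully down over the nut so that it holds the spring-loaded locking ring down; do not let go of it. Keep the gripper itself off the centrifuge and leave the other things on the bench alone.

Things in the scene. Friction and masses are not known exactly. Their poses are not given: they have to be found in the camera images.
- nut_top (a point): centre of the top of the steel hex nut that holds the centrifuge's rotor, axis upright. Nut 22 mm across flats, 17 mm high, its top 102 mm above the bench; the top 5 mm taper as a hexagon from 22 to 14 mm across flats. This point's x axis is square to a pair of flats (same every 60 degrees). It stands in a round pocket, 48 mm wide inside, 56 mm outside, with its rim 5 mm below the nut's top
- centrifuge: fixed benchtop microcentrifuge, lid off: white housing 170 (x) x 150 (y) mm, 70 mm high, with a black rotor disc 132 mm across, top at 85 mm, nut in the middle; origin under its centre on the bench, x and y axes as for the nut
- lock_ring (a joint): sprung locking ring, 44 mm across, round the nut. 0 = up (7 mm below the nut's top), 0.008 m = fully down (15 mm below it). 4 N starts it, 7 N holds it fully down; it springs up and lifts an unheld socket. Only a socket that goes over the nut reaches it: the socket's lower end then pushes the ring, and with the ring fully down the socket is fully seated
- grip_1 (a point): middle of the shank of the socket standing in pocket 1 (the +y end of the rack, in the rack's frame) at the start, 64 mm above the bench; fixed to the rack, does not follow the socket. The three sockets look alike: steel, 76 mm high, 160 to 240 g, mouth down. Lower 32 mm: six-sided body, 34 mm across flats, 39 mm across corners. Upper 44 mm: square shank 22 mm wide. This point is 54 mm above the lower end
- grip_2 (a point): the same for pocket 2, the middle one. The sockets' hexagonal mouths, hidden underneath and 24 mm deep, differ: one is 25 mm across flats and fits the nut; the others, 19 and 16 mm, stop on the taper, within 4 mm of the nut's top. Which pocket holds which changes every time
- grip_3 (a point): the same for pocket 3, the -y end. In every socket a flat of the shank and a flat of the mouth both face along the x axis of this point (which is the rack's x axis); sockets stand within 0.05 rad of that and within 1 mm of the pocket's middle at the start
- rack: fixed grey socket rack, 75 (x) x 245 (y) x 24 mm high; origin under its centre. Three square pockets, 44 mm wide, 80 mm apart in a row along its y axis, the second in the centre; a socket stands in a pocket with its lower end 10 mm above the bench, 14 mm below the rack's top
- pocket_1 (a joint): presence plate under pocket 1: 0.003 m = pressed down, a socket stands in the pocket; 0 = pocket empty
- pocket_2 (a joint): presence plate under pocket 2: 0.003 m = pressed down, a socket stands in the pocket; 0 = pocket empty
- pocket_3 (a joint): presence plate under pocket 3: 0.003 m = pressed down, a socket stands in the pocket; 0 = pocket empty
- dishes: stack of three small culture dishes, 57 mm across, 30 mm high; origin at its underside; to be left alone
- vial: amber vial, 32 mm across, 45 mm high; origin at its underside; to be left alone
- screwdriver: screwdriver lying on the bench; origin at its underside; to be left alone
- wrench: open-ended wrench lying on the bench; origin at its underside; to be left alone
- media: glass bottle, 68 mm across, 150 mm high; origin at its underside; to be left alone
- beaker: glass beaker, 72 mm across, 85 mm high; origin at its underside; to be left alone
- tipbox: blue pipette-tip box, 85 x 120 x 55 mm high; origin at its underside; to be left alone

How it is judged:
At the end, for the whole second after the job is handed in: The fitting socket is over the nut and holds the locking ring down at least 6 of its 8 mm (which takes a steady push by the robot), the fingers still grip (over 3 N), and the two other sockets stand in pockets of the rack (their presence plates pressed more than 2 mm) (value of joint lock_ring above 0.006 m and contact force between the fingers and anything else above 3 N and (value of joint each of pocket_1, pocket_2 above 0.002 m or value of joint each of pocket_1, pocket_3 above 0.002 m or value of joint each of pocket_2, pocket_3 above 0.002 m)); the arm keeps its last pose, push and grip.
It fails at once if the nut, ring or centrifuge is pushed with more than 60 N (contact force between centrifuge and anything else above 60 N).
It fails at once if the robot itself touches the centrifuge (over 3 N) (contact force between any of the fingers, the arm and centrifuge above 3 N).
It fails at once if another thing on the bench is moved by more than 30 mm (distance of any of dishes, vial, screwdriver, wrench, media, beaker, tipbox from where it was at the start of the episode above 0.03 m).
It also fails if it takes over 72 s, if anything falls off the work surface, if the arm or the gripper's body presses on something with over 40 N, if the wrist force passes 120 N, or if a joint passes its speed limit or range.

## Working session

There is one attempt and no reset: what is moved stays moved. The work goes in short steps, Python scripts to look and compute and a tool call to move; the robot and the scene stay as the last step left them, time stands still between calls to the robot, and variables do not carry over. Pictures are saved under pics/ and viewed, at most 10 in all, crops included, and the job is handed in when it is done.

Besides the shell and the picture viewer there is one more tool, called after "Call:" as name(argument=value, ...), one argument or row to a line, values as JSON. servo_tool: Moves the arm, as the interface text tells. Its arguments: {"type":"object","properties":{"deltas":{"type":"array"}},"required":["deltas"]}

```bash
mkdir -p pics; python3 - <<'E'
from workcell import bot,cams
import cv2,numpy as np
for n in("top","side"):
    im,d=cams.get_image(n); cv2.imwrite(f"pics/{n}0.png",im); np.save(f"{n}0.npy",d)
    c=cams.camera_info(n); print(n,c["fx"],c["cx"],c["cy"],np.round(c["R"],3).tolist(),np.round(c["t"],3))
s=bot.read_state();print({k:np.round(v,3).tolist() for k,v in s.items()})
E
```

```text
top 381.9042534987556 257.4207120375886 185.75627378470233 [[-0.005, -1.0, 0.025], [-0.999, 0.004, -0.054], [0.054, -0.026, -0.998]] [0.096 0.543 1.395]
side 415.06443601837975 256.09797861986533 195.8680642785545 [[0.969, -0.248, 0.022], [-0.119, -0.539, -0.834], [0.218, 0.805, -0.551]] [-0.518  0.202  1.236]
{'time_s': 0.1, 'qpos': [-1.343, 0.468, -0.012, 1.604, 0.006, 1.071, -0.056], 'joint_vel': [0.001, -0.002, -0.0, -0.003, 0.001, 0.001, 0.0], 'effort': [0.001, -53.352, 0.021, -25.197, 0.011, 0.004, 0.0], 'position': [0.174, 0.626, 0.303], 'orientation': [0.135, 0.991, -0.001, -0.0], 'wrist_force': [0.701, 0.267, 0.162], 'moment': [0.008, -0.005, 0.032], 'grasp_force': 0.0, 'finger_gap': 0.993}
```

View pics/top0.png

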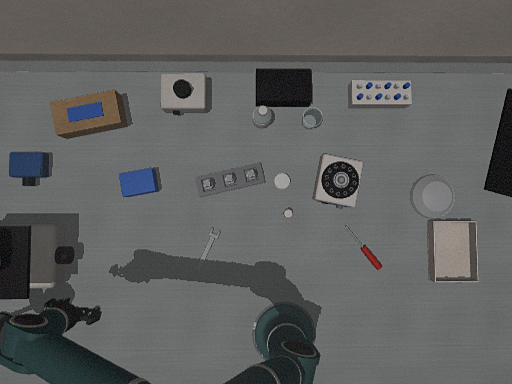

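View pics/side0.png

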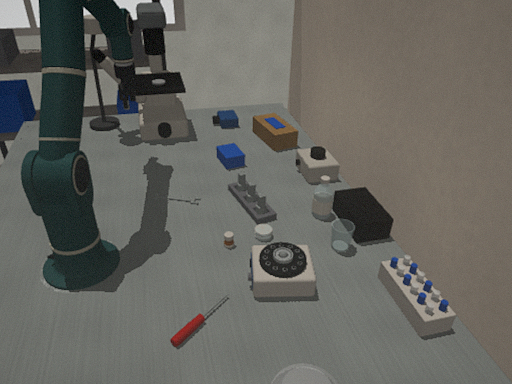

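The top view shows the rack at about (230,180) with three sockets at (208,184), (229,179) and (251,175), and the centrifuge with its nut at about (341,180). The side view shows the rack at (251,200) and the nut at (283,255). Next I'll measure these points.

```bash
cat > h.py <<'E'
import numpy as np,cv2
from workcell import bot,cams
def ray(c,u,v,z):
    R=np.array(c["R"]);t=np.array(c["t"]);o=-R.T@t
    d=R.T@np.array([(u-c["cx"])/c["fx"],(v-c["cy"])/c["fy"],1.]);return o+d*(z-o[2])/d[2]
def cloud(c,d):
    v,u=np.mgrid[:d.shape[0],:d.shape[1]];R=np.array(c["R"])
    P=np.stack([(u-c["cx"])/c["fx"]*d,(v-c["cy"])/c["fy"]*d,d],-1)-np.array(c["t"])
    return P@R
E
python3 - <<'E'
from h import *
tiles=[]
for n,b in(("top",((190,150,80,60),(300,140,80,60))),("side",((215,160,80,60),(243,225,80,60)))):
    c=cams.camera_info(n);im=cv2.imread(f"pics/{n}0.png");P=cloud(c,np.load(f"{n}0.npy"))
    for x,y,w,h in b: tiles.append(cv2.resize(im[y:y+h,x:x+w],(400,300),interpolation=cv2.INTER_CUBIC))
    print(n,"bench z",np.median(P[200:215,140:190,2]))
    for nm,(x,y,w,h) in zip(("rack","cent"),b):
        Q=P[y:y+h,x:x+w];
        if nm=="rack":
            m=(Q[...,2]>.07)&(Q[...,2]<.1)
            k,l,st,ce=cv2.connectedComponentsWithStats(m.astype('u1'))
            for i in range(1,k):
                if st[i,4]>4: print("sock",ce[i]+[x,y],st[i,4],ray(c,*(ce[i]+[x,y]),.086),Q[l==i].mean(0))
            m=(Q[...,2]>.014)&(Q[...,2]<.1)
            q=(Q[m][:,:2]*1000).astype('f4'); print("rack",cv2.minAreaRect(q))
        else:
            m=(Q[...,2]>.055)&(Q[...,2]<.12)
            q=(Q[m][:,:2]*1000).astype('f4'); print("house",cv2.minAreaRect(q))
            m=Q[...,2]>.092; vv,uu=np.nonzero(m);print("nut",uu.mean()+x,vv.mean()+y,m.sum(),ray(c,uu.mean()+x,vv.mean()+y,.1),Q[m].mean(0))
cv2.imwrite("pics/crops.png",np.vstack([np.hstack(tiles[:2]),np.hstack(tiles[2:])]))
E
```

```text
top bench z -0.0005070286914152767
sock [250.85365854 173.07317073] 41 [0.58391418 0.11842273 0.086     ] [0.58405589 0.11840835 0.08440275]
sock [228.75609756 177.65853659] 41 [0.56806099 0.19572958 0.086     ] [0.56811029 0.19576508 0.0853012 ]
sock [206.46511628 182.93023256] 43 [0.54987874 0.27337669 0.086     ] [0.54990238 0.27341741 0.08555828]
rack ((567.84423828125, 196.31277465820312), (75.55097198486328, 245.00350952148438), 12.694588661193848)
house ((561.4182739257812, -196.5736083984375), (151.80982971191406, 168.8590850830078), 78.1723861694336)
nut 340.396449704142 177.82248520710058 169 [ 0.56516063 -0.19339624  0.1       ] [ 0.54996286 -0.15875006  0.24530429]
side bench z 0.0030832142480118007
sock [241.63461538 174.65384615] 52 [0.54538323 0.26452168 0.086     ] [0.54645079 0.26925703 0.08313981]
sock [251.44444444 185.24074074] 54 [0.56303457 0.18577191 0.086     ] [0.56428804 0.19067615 0.08284427]
sock [261.50819672 196.68852459] 61 [0.57883332 0.10767483 0.086     ] [0.58029779 0.11277159 0.0824912 ]
rack ((557.79296875, 294.1673583984375), (113.0425796508789, 449.6647033691406), 3.7910473346710205)
house ((557.051025390625, -198.6192626953125), (154.4290771484375, 172.09877014160156), 78.77462768554688)
nut 283.1379310344828 254.39846743295018 261 [ 0.55698645 -0.20236343  0.1       ] [ 0.53826658 -0.25284184  0.14771827]
```

View pics/crops.png

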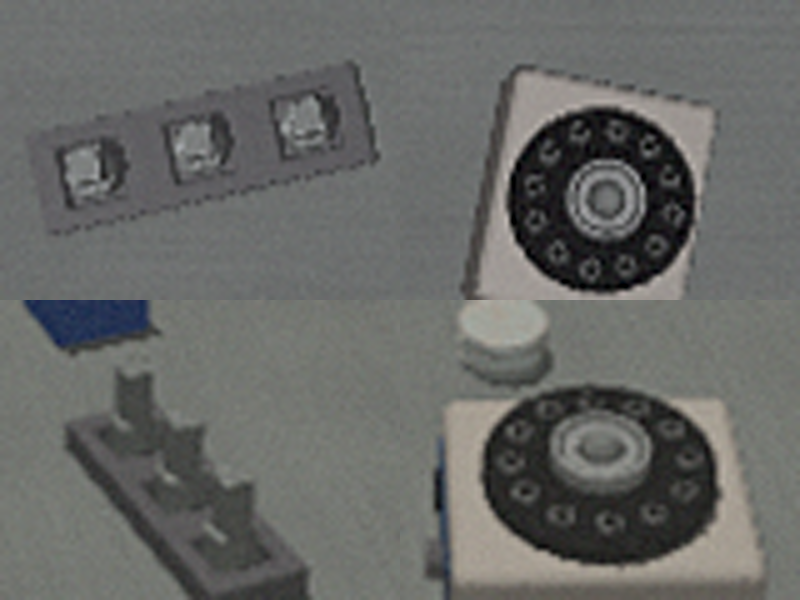

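```bash
python3 - <<'E'
from h import *
for n,(x,y,w,h) in(("top",(300,140,80,80)),("side",(235,225,90,85))):
    c=cams.camera_info(n);im=cv2.imread(f"pics/{n}0.png");P=cloud(c,np.load(f"{n}0.npy"))
    Q=P[y:y+h,x:x+w];g=cv2.cvtColor(im,6)[y:y+h,x:x+w]
    m=(Q[...,2]>.062)&(Q[...,2]<.12)
    k,l,st,ce=cv2.connectedComponentsWithStats(m.astype('u1'));i=1+st[1:,4].argmax();m=l==i
    r=cv2.minAreaRect((Q[m][:,:2]*1000).astype('f4'));print(n,"house",r)
    pts=np.array([ray(c,*(ce_+[x,y]),.07)[:2]*1000 for ce_ in np.argwhere(m)[:,::-1]]).astype('f4')
    print(" ray house",cv2.minAreaRect(pts))
    for nm,mm,z in(("disc",(g<55)&m,.085),):
        ct=max(cv2.findContours(mm.astype('u1'),0,1)[0],key=cv2.contourArea)
        hull=cv2.convexHull(ct).reshape(-1,2)
        q=np.array([ray(c,*(p+[x,y]),z)[:2]*1000 for p in hull]).astype('f4'); print(nm,cv2.fitEllipse(q))
    e=cv2.fitEllipse(cv2.convexHull(ct)); M=np.zeros_like(g);cv2.ellipse(M,(e[0],(e[1][0]*.6,e[1][1]*.6),e[2]),255,-1)
    mm=((g>75)&(M>0)).astype('u1'); k,l,st,ce=cv2.connectedComponentsWithStats(mm);i=1+st[1:,4].argmax()
    ct=max(cv2.findContours((l==i).astype('u1'),0,1)[0],key=cv2.contourArea);q=np.array([ray(c,*(p+[x,y]),.097)[:2]*1000 for p in cv2.convexHull(ct).reshape(-1,2)]).astype('f4')
    print("ring",cv2.fitEllipse(q),cv2.minEnclosingCircle(q))
    N=Q[(Q[...,2]>.09)&(Q[...,2]<.11)];print("z>.09 mean",N.mean(0),len(N),N[:,2].max())
    m2=(abs(P[...,2]-.024)<.006);m2[:,:190]=0;m2[:,275:]=0;m2[:150]=0;m2[210:]=0
    print("rack",cv2.minAreaRect((P[m2][:,:2]*1000).astype('f4')))
E
```

```text
top house ((561.2608032226562, -195.9805450439453), (150.1613006591797, 169.24563598632812), 77.76564025878906)
 ray house ((560.7520141601562, -194.22958374023438), (149.57342529296875, 168.66978454589844), 77.97265625)
disc ((559.494140625, -194.86529541015625), (127.06620025634766, 130.40966796875), 179.61463928222656)
ring ((559.5458984375, -194.9482879638672), (54.249534606933594, 56.936370849609375), 81.33673095703125) ((559.689208984375, -195.67359924316406), 28.47941780090332)
z>.09 mean [ 0.56018087 -0.19538529  0.0955512 ] 183 0.10667338760719752
rack ((571.033203125, 177.9262237548828), (82.38587188720703, 284.142822265625), 10.685464859008789)
side house ((558.1140747070312, -198.71632385253906), (154.6660919189453, 169.89724731445312), 78.51788330078125)
 ray house ((557.7550048828125, -197.10546875), (167.5576934814453, 168.93202209472656), 78.21864318847656)
disc ((555.538330078125, -203.25502014160156), (129.42904663085938, 142.3578643798828), 163.3174591064453)
ring ((555.9895629882812, -203.01170349121094), (56.489830017089844, 58.28593444824219), 0.320635050535202) ((556.0028076171875, -203.07875061035156), 30.283966064453125)
z>.09 mean [ 0.55797227 -0.19964268  0.09701659] 284 0.1072103831620961
rack ((554.4878540039062, 333.88714599609375), (110.94258117675781, 458.11224365234375), 3.066067934036255)
```

Call:
servo_tool(
  deltas=[
    [[0.8,-40,-21,4,6],[0.8,-80,-42,8,12],[0.8,-120,-63,13,18],[0.8,-160,-83,18,24],[0.8,-200,-104,23,30],[0.8,-240,-125,28,36],[0.8,-280,-146,33,42],[0.8,-320,-167,38,48],[0.8,-360,-188,43,54],[0.8,-400,-208,48,60],[0.8,-440,-229,52,62],[0.8,-456.8,-238.1,53.4,62]],
  ],
)

```text
time_s: 1.3
position: [0.5532, 0.2699, 0.2499]
orientation: [0.629, 0.778, -0.001, 0.001]
wrist_force: [-0.5, 0.1, 0.3]
finger_gap: 0.801
grasp_force: 0.0
```

```bash
python3 -c "
from h import *
st();go(*PK[1],.118,12.5)"
```

```text
('time_s', 1.3) ('position', [0.5532, 0.2699, 0.2499]) ('wrist_force', [-0.5448, 0.138, 0.2872]) ('finger_gap', 0.8007) ('grasp_force', 0.0)
delta mm [  5.2  -2.  131.8] turn -0.4 | yaw now 12.1 tilt [ 0.9 -2.9]
```

Call:
servo_tool(
  deltas=[
    [[0.8,0,0,0,0.4],[0.8,0,0,30,0.4],[0.8,0,0,60,0.4],[0.8,0,0,90,0.4],[0.8,0,0,90,0.4]],
  ],
)

```text
time_s: 1.8
position: [0.5468, 0.275, 0.1564]
orientation: [0.628, 0.778, -0.004, -0.002]
wrist_force: [-0.3, 0.1, -0.4]
finger_gap: 0.802
grasp_force: 0.0
```

```bash
python3 - <<'E'
from h import *
st();go(*PK[1],.118,12.5)
im,_=cams.get_image("side");a=cv2.resize(im[135:225,195:315],(600,450),interpolation=2);cv2.imwrite("pics/g1.png",a)
E
```

```text
('time_s', 1.8) ('position', [0.5468, 0.275, 0.1564]) ('wrist_force', [-0.2726, 0.0917, -0.4067]) ('finger_gap', 0.8017) ('grasp_force', 0.0)
delta mm [-1.4  3.6 38.3] turn -0.31 | yaw now 12.19 tilt [-7.9 -3.6]
```

View pics/g1.png

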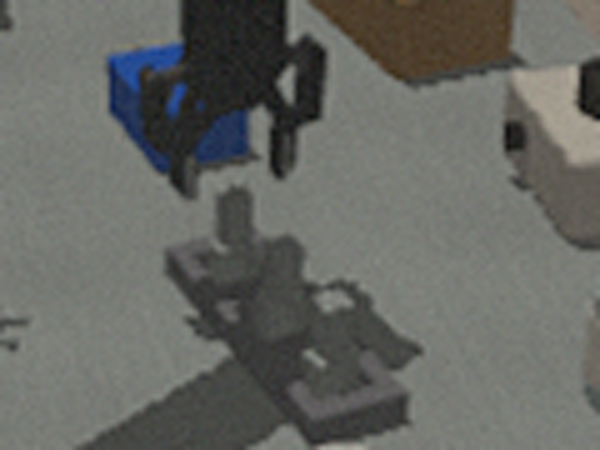

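The crop shows the fingers at (185,185) and (283,170), straddling the first shank at (235,205). The grasp is well lined up.

Call:
servo_tool(
  deltas=[
    [[0.8,0,0,20,0],[0.8,0,0,41,0],[0.8,0,0,41,0],[0.8,0,0,41,0],[0,0,0,41,0],[0,0,0,41,0],[0,0,0,41,0],[0,0,0,41,0],[0,0,0,41,0],[0,0,0,41,0]],
  ],
)

```text
time_s: 2.85
position: [0.5504, 0.2748, 0.1198]
orientation: [0.629, 0.778, 0.0, -0.0]
wrist_force: [-0.7, 0.2, 2.6]
finger_gap: 0.25
grasp_force: 61.8
```

```bash
python3 -c "
from h import *
st();go(*PK[1],.118,12.5)"
```

```text
('time_s', 2.85) ('position', [0.5504, 0.2748, 0.1198]) ('wrist_force', [-0.6578, 0.2315, 2.586]) ('finger_gap', 0.2504) ('grasp_force', 61.7962)
delta mm [-0.6 -0.2  1.8] turn -0.42 | yaw now 12.08 tilt [0.1 0.3]
```

```bash
python3 -c "
from h import *
go(*NUT,.230,-12)"
```

```text
delta mm [-461.6  -89.  -110.4] turn 24.08 | yaw now 12.08 tilt [0.1 0.3]
```

Call:
servo_tool(
  deltas=[
    [[0,0,0,-40,0],[0,0,0,-80,0],[0,-30,-6,-120,0],[0,-75,-15,-125,3],[0,-120,-23,-125,6],[0,-170,-33,-125,9],[0,-220,-42,-125,12],[0,-270,-52,-125,15],[0,-320,-62,-125,18],[0,-370,-71,-125,21],[0,-420,-81,-125,24],[0,-461.6,-89,-120,24]],
  ],
)

```text
time_s: 4.05
position: [0.5597, -0.1976, 0.2396]
orientation: [0.777, 0.629, 0.0, 0.0]
wrist_force: [0.3, 1.1, -1.6]
finger_gap: 0.252
grasp_force: 61.2
```

Call:
servo_tool(
  deltas=[
    [[0,0,0,4,0],[0,0,0,8,0],[0,0,0,10,0],[0,0,0,10,0]],
  ],
)

```text
time_s: 4.45
position: [0.56, -0.1933, 0.2288]
orientation: [0.776, 0.631, -0.0, -0.001]
wrist_force: [0.6, 0.8, -2.3]
finger_gap: 0.249
grasp_force: 61.2
```

```bash
python3 - <<'E'
from h import *
st();go(*NUT,.2118,-12)
im,_=cams.get_image("side");im2,_=cams.get_image("top");a=[cv2.resize(i,(400,400),interpolation=2) for i in (im[200:290,238:328],im2[140:220,300:380])];cv2.imwrite("pics/n1.png",np.hstack(a))
E
```

```text
('time_s', 4.45) ('position', [0.56, -0.1933, 0.2288]) ('wrist_force', [0.649, 0.8113, -2.3163]) ('finger_gap', 0.2491) ('grasp_force', 61.1552)
delta mm [-1.9  0.4 17. ] turn 0.24 | yaw now -11.76 tilt [-1.2  1.1]
```

View pics/n1.png

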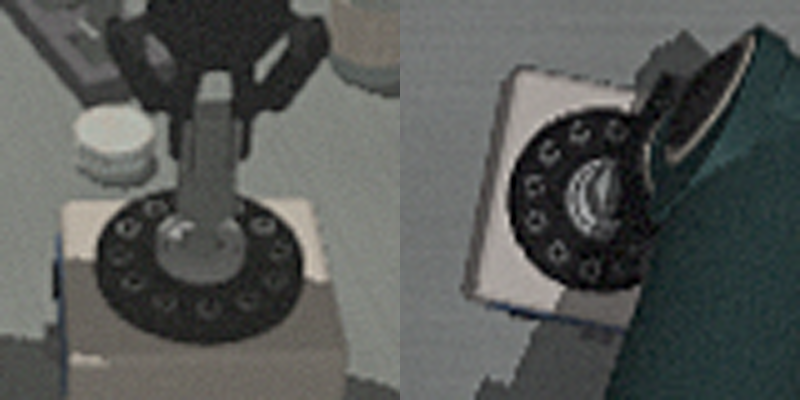

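The left crop (side) shows the socket's lower end above the nut at about (207,235), against a rotor centre at about (201,245). The top view is blocked by the arm. I'll check the lateral offset numerically in the side view.

```bash
python3 - <<'E'
from h import *
c=cams.camera_info("side")
def pj(p):
    q=np.array(c["R"])@p+np.array(c["t"]);return np.array([c["fx"]*q[0]/q[2]+c["cx"],c["fy"]*q[1]/q[2]+c["cy"]])
for z in(.085,.097,.12,.15,.19): print(z,pj([.5556,-.2032,z]),pj([.560,-.1933,z]))
im,_=cams.get_image("side");g=cv2.GaussianBlur(cv2.cvtColor(im,6),(3,3),0)
for r in (224,228,232,236,240,244): print(r,g[r,262:306].tolist())
E
```

```text
0.085 [282.43821166 258.77607452] [282.88393701 256.18656171]
0.097 [282.68506259 255.49852964] [283.13143531 252.91958198]
0.12 [283.16628933 249.10907759] [283.61386025 246.55156824]
0.15 [283.81048249 240.55585098] [284.25952544 238.02878173]
0.19 [284.69984249 228.74743984] [285.15066957 226.26567103]
224 [155, 155, 155, 157, 158, 157, 149, 123, 82, 51, 42, 46, 49, 46, 41, 39, 39, 39, 41, 51, 67, 74, 73, 72, 74, 76, 73, 60, 42, 38, 40, 39, 37, 39, 47, 59, 64, 56, 52, 63, 89, 115, 129, 131]
228 [177, 176, 176, 178, 178, 178, 178, 179, 179, 169, 149, 134, 127, 107, 69, 42, 44, 62, 75, 74, 71, 77, 81, 82, 81, 80, 78, 73, 70, 73, 63, 47, 62, 101, 126, 131, 130, 129, 127, 128, 130, 129, 129, 130]
232 [178, 179, 180, 181, 180, 178, 174, 164, 144, 123, 117, 126, 128, 107, 68, 41, 46, 66, 75, 70, 70, 75, 77, 78, 78, 78, 76, 69, 70, 74, 60, 50, 81, 120, 133, 131, 129, 128, 130, 129, 128, 128, 130, 130]
236 [110, 115, 119, 121, 121, 119, 118, 116, 105, 87, 81, 101, 124, 129, 119, 99, 82, 76, 71, 69, 75, 78, 76, 77, 77, 77, 76, 71, 72, 88, 104, 114, 124, 130, 130, 131, 132, 130, 129, 129, 130, 129, 128, 128]
240 [90, 91, 92, 90, 87, 83, 79, 76, 80, 92, 112, 127, 131, 132, 130, 110, 83, 74, 76, 77, 77, 77, 77, 76, 78, 77, 76, 76, 84, 108, 129, 133, 131, 131, 131, 131, 130, 131, 132, 130, 128, 129, 131, 130]
244 [135, 134, 136, 135, 127, 114, 102, 93, 82, 68, 56, 50, 45, 42, 42, 52, 69, 79, 80, 78, 78, 79, 79, 78, 77, 78, 77, 75, 74, 77, 83, 91, 104, 121, 136, 145, 147, 145, 144, 144, 145, 144, 144, 144]
```

```bash
python3 -c "
from h import *
st();go(*NUT,.2118,-12)"
```

```text
('time_s', 4.6) ('position', [0.5603, -0.1941, 0.2296]) ('wrist_force', [0.2848, 0.537, -2.0463]) ('finger_gap', 0.2453) ('grasp_force', 61.1551)
delta mm [-1.2 -0.1 17.8] turn 0.2 | yaw now -11.8 tilt [0.3 0.3]
```

Call:
servo_tool(
  deltas=[
    [[0,-1,0,7,0],[0,-1,0,13,0],[0,-1,0,16,0],[0,-1,0,17,0],[0,-1,0,18,0],[0,-1,0,19,0],[0,-1,0,20,0],[0,-1,0,20,0]],
  ],
)

```text
time_s: 5.4
position: [0.5597, -0.1965, 0.2098]
orientation: [0.777, 0.63, 0.0, -0.0]
wrist_force: [-1.4, 0.1, -0.3]
finger_gap: 0.248
grasp_force: 61.8
```

```bash
python3 -c "
from h import *
st();go(*NUT,.2048,-12)"
```

```text
('time_s', 5.4) ('position', [0.5597, -0.1965, 0.2098]) ('wrist_force', [-1.3858, 0.1136, -0.3096]) ('finger_gap', 0.2482) ('grasp_force', 61.8464)
delta mm [1.3 0.1 5. ] turn 0.07 | yaw now -11.93 tilt [0.  0.1]
```

Call:
servo_tool(
  deltas=[
    [[0,0,0,1,0],[0,0,0,2,0],[0,0,0,3,0],[0,0,0,3,0]],
  ],
)

```text
time_s: 5.8
position: [0.5598, -0.1967, 0.209]
orientation: [0.777, 0.63, 0.001, -0.0]
wrist_force: [-7.6, 2.2, 17.5]
finger_gap: 0.248
grasp_force: 64.0
```

Call:
servo_tool(
  deltas=[
    [[0,0,-0.5,-1,0],[0,0,-1,-1,0],[0,0,-1.5,-1,0],[0,0,-1.5,0,0],[0,0,-1.5,0,0]],
  ],
)

```text
time_s: 6.3
position: [0.5588, -0.1965, 0.2086]
orientation: [0.777, 0.63, 0.001, 0.001]
wrist_force: [-3.1, 0.6, 12.1]
finger_gap: 0.251
grasp_force: 63.4
```

Call:
servo_tool(
  deltas=[
    [[0,0,-0.5,0,0],[0,0,-1,0,0],[0,0,-1,1,0],[0,0,-1,1,0]],
  ],
)

```text
time_s: 6.7
position: [0.5585, -0.1965, 0.2084]
orientation: [0.777, 0.63, 0.001, 0.001]
wrist_force: [-2.8, 1.3, 16.2]
finger_gap: 0.25
grasp_force: 63.9
```

```bash
sed -i 's/NUT=.*/NUT=(.5582,-.1965)/' h.py; python3 -c "
from h import *
go(.5504,.2748,.232,12.1)"
```

```text
delta mm [ 459.5 -105.3  -23.7] turn -24.03 | yaw now -11.93 tilt [ 3.9 -0.1]
```

Call:
servo_tool(
  deltas=[
    [[0,0,0,-15,0],[0,20,-5,-28,0],[0,65,-15,-28,-3],[0,110,-25,-28,-6],[0,158,-36,-28,-9],[0,206,-47,-28,-12],[0,254,-58,-28,-15],[0,302,-69,-28,-18],[0,350,-80,-28,-21],[0,398,-91,-28,-24],[0,440,-101,-28,-24],[0,459.5,-105.3,-26,-24]],
  ],
)

```text
time_s: 7.9
position: [0.548, 0.2813, 0.2318]
orientation: [0.626, 0.78, 0.001, -0.001]
wrist_force: [0.3, -0.0, -1.8]
finger_gap: 0.25
grasp_force: 61.2
```

Call:
servo_tool(
  deltas=[
    [[0,0,0,0,0],[0,0,0,20,0],[0,0,0,50,0],[0,0,0,70,0],[0,0,0,70,0],[0,0,0,70,0]],
  ],
)

```text
time_s: 8.5
position: [0.5498, 0.2741, 0.1619]
orientation: [0.63, 0.777, -0.0, 0.0]
wrist_force: [0.5, 0.3, -2.7]
finger_gap: 0.251
grasp_force: 61.0
```

```bash
python3 -c "
from h import *
st();go(.5504,.2748,.1208,12.1)"
```

```text
('time_s', 8.5) ('position', [0.5498, 0.2741, 0.1619]) ('wrist_force', [0.5104, 0.2943, -2.6901]) ('finger_gap', 0.2513) ('grasp_force', 61.0058)
delta mm [ 0.5  0.7 41.1] turn -0.13 | yaw now 11.97 tilt [ 0.3 -0.9]
```

Call:
servo_tool(
  deltas=[
    [[0,0.5,0.5,20,0],[0,0.5,0.5,35,0],[0,0.5,0.5,41,0],[0,0.5,0.5,41,0],[0,0.5,0.5,41,0]],
  ],
)

```text
time_s: 9.0
position: [0.5499, 0.2761, 0.1211]
orientation: [0.629, 0.778, 0.0, 0.0]
wrist_force: [-0.1, 0.5, -1.3]
finger_gap: 0.247
grasp_force: 61.4
```

Call:
servo_tool(
  deltas=[
    [[0.8,0,0,0,0],[0.8,0,0,0,0],[0.8,0,0,0,0],[0.8,0,0,0,0],[0.8,0,0,-40,0],[0.8,0,0,-80,0],[0.8,0,0,-100,0],[0.8,0,0,-100,0],[0.8,0,0,-100,0]],
  ],
)

```text
time_s: 9.9
position: [0.5494, 0.2762, 0.2207]
orientation: [0.629, 0.778, 0.0, -0.0]
wrist_force: [0.2, -0.9, -0.3]
finger_gap: 0.796
grasp_force: 0.0
```

```bash
python3 - <<'E'
from h import *
st();go(*PK[2],.119,12.1)
im,_=cams.get_image("side");a=cv2.resize(im[135:225,195:315],(600,450),interpolation=2);cv2.imwrite("pics/r1.png",a)
E
```

```text
('time_s', 9.9) ('position', [0.5494, 0.2762, 0.2207]) ('wrist_force', [0.1936, -0.9297, -0.3423]) ('finger_gap', 0.7963) ('grasp_force', 0.0)
delta mm [-82.2   1.  101.6] turn -0.01 | yaw now 12.09 tilt [0.4 0.5]
```

View pics/r1.png

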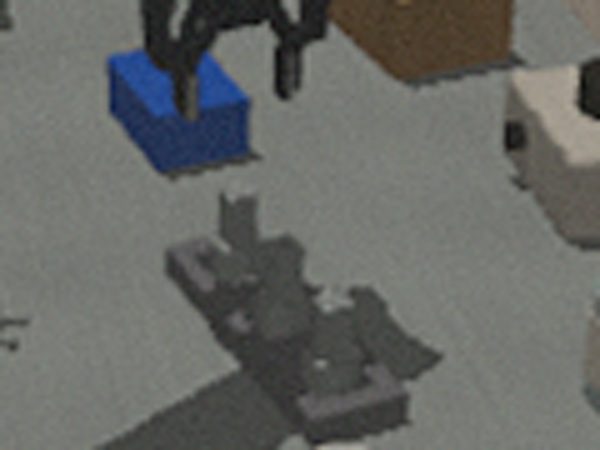

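The crop shows the first socket standing upright in its pocket at (238,225), with the gripper clear above it. The second socket is next.

Call:
servo_tool(
  deltas=[
    [[0.8,-30,0.4,0,0],[0.8,-60,0.8,0,0],[0.8,-82.2,1,0,0],[0.8,-82.2,1,0,0],[0.8,-82.2,1,20,0],[0.8,-82.2,1,50,0],[0.8,-82.2,1,80,0],[0.8,-82.2,1,101,0],[0.8,-82.2,1,101,0],[0.8,-82.2,1,101,0],[0,-82.2,1,101,0],[0,-82.2,1,101,0]],
  ],
)

```text
time_s: 11.15
position: [0.5684, 0.1964, 0.1208]
orientation: [0.629, 0.778, 0.001, 0.0]
wrist_force: [-0.1, -0.2, 0.2]
finger_gap: 0.468
grasp_force: 0.0
```

Call:
servo_tool(
  deltas=[
    [[0,0,0,0,0],[0,0,0,0,0],[0,0,0,0,0],[0,0,0,0,0]],
  ],
)

```text
time_s: 11.55
position: [0.5679, 0.1962, 0.12]
orientation: [0.629, 0.778, 0.0, 0.0]
wrist_force: [-1.5, 1.0, 2.4]
finger_gap: 0.247
grasp_force: 61.9
```

```bash
python3 -c "
from h import *
st();go(*NUT,.222,-12)"
```

```text
('time_s', 11.55) ('position', [0.5679, 0.1962, 0.12]) ('wrist_force', [-1.5345, 0.9795, 2.3873]) ('finger_gap', 0.2472) ('grasp_force', 61.8712)
delta mm [-381.9  -91.6 -102.3] turn 24.08 | yaw now 12.08 tilt [0.6 0.6]
```

Call:
servo_tool(
  deltas=[
    [[0,0,0,-40,0],[0,0,0,-80,0],[0,-30,-7,-115,0],[0,-75,-18,-120,3],[0,-120,-29,-120,6],[0,-170,-41,-120,9],[0,-220,-53,-120,13],[0,-265,-64,-120,17],[0,-310,-75,-120,21],[0,-355,-85,-120,24],[0,-381.9,-91.6,-116,24],[0,-381.9,-91.6,-110,24]],
  ],
)

```text
time_s: 12.75
position: [0.5566, -0.2026, 0.2297]
orientation: [0.779, 0.627, -0.001, 0.002]
wrist_force: [0.3, 0.4, -1.3]
finger_gap: 0.246
grasp_force: 61.4
```

Call:
servo_tool(
  deltas=[
    [[0,0,0,3,0],[0,0,0,6,0],[0,0,0,6,0],[0,0,0,6,0]],
  ],
)

```text
time_s: 13.15
position: [0.5584, -0.1954, 0.2235]
orientation: [0.776, 0.631, 0.0, -0.0]
wrist_force: [-0.9, 0.2, -2.2]
finger_gap: 0.251
grasp_force: 61.4
```

```bash
python3 -c "
from h import *
st();go(*NUT,.212,-12)"
```

```text
('time_s', 13.15) ('position', [0.5584, -0.1954, 0.2235]) ('wrist_force', [-0.9106, 0.1985, -2.1768]) ('finger_gap', 0.2512) ('grasp_force', 61.3514)
delta mm [-1.1  0.  11.5] turn 0.2 | yaw now -11.8 tilt [-0.   0.4]
```

Now I'll lower it to 3 mm, then 5 mm, below the nut's top.

Call:
servo_tool(
  deltas=[
    [[0,-0.8,0,5,0],[0,-0.8,0,9,0],[0,-0.8,0,11,0],[0,-0.8,0,12,0],[0,-0.8,0,13,0],[0,-0.8,0,14,0],[0,-0.8,0,15,0],[0,-0.8,0,15,0]],
  ],
)

```text
time_s: 13.95
position: [0.5579, -0.1974, 0.2084]
orientation: [0.777, 0.63, -0.0, -0.0]
wrist_force: [-0.8, -0.7, -2.6]
finger_gap: 0.251
grasp_force: 61.4
```

Call:
servo_tool(
  deltas=[
    [[0,0,0,1,0],[0,0,0,1.5,0],[0,0,0,2,0],[0,0,0,2,0]],
  ],
)

```text
time_s: 14.35
position: [0.5579, -0.1974, 0.2064]
orientation: [0.777, 0.63, -0.0, -0.0]
wrist_force: [0.3, -0.8, -1.7]
finger_gap: 0.249
grasp_force: 61.4
```

No contact force at 5.6 mm below the nut's top, so this socket fits. I'll press on to the ring.

Call:
servo_tool(
  deltas=[
    [[0,0,0,1,0],[0,0,0,2,0],[0,0,0,3,0],[0,0,0,4,0],[0,0,0,5,0],[0,0,0,5,0]],
  ],
)

```text
time_s: 14.95
position: [0.558, -0.1975, 0.2016]
orientation: [0.777, 0.63, 0.0, 0.0]
wrist_force: [-2.0, 0.8, 2.8]
finger_gap: 0.249
grasp_force: 62.0
```

Call:
servo_tool(
  deltas=[
    [[0,0,0,1,0],[0,0,0,2,0],[0,0,0,3,0],[0,0,0,4,0],[0,0,0,5,0],[0,0,0,5,0]],
  ],
)

```text
time_s: 15.55
position: [0.558, -0.1975, 0.1971]
orientation: [0.777, 0.63, 0.0, 0.0]
wrist_force: [-3.0, 0.5, 8.3]
finger_gap: 0.252
grasp_force: 62.8
```

Call:
servo_tool(
  deltas=[
    [[0,0,0,0.5,0],[0,0,0,1,0],[0,0,0,1,0],[0,0,0,1,0],[0,0,0,1,0]],
  ],
)

```text
time_s: 16.05
position: [0.558, -0.1976, 0.197]
orientation: [0.777, 0.63, 0.001, -0.0]
wrist_force: [-5.5, 2.3, 16.2]
finger_gap: 0.246
grasp_force: 63.9
```

```bash
python3 - <<'E'
from h import *
im,_=cams.get_image("side");st();a=[cv2.resize(i,(400,400),interpolation=2) for i in (im[200:290,238:328],im[145:225,205:285])];cv2.imwrite("pics/f.png",np.hstack(a))
E
```

```text
('time_s', 16.1) ('position', [0.558, -0.1976, 0.1971]) ('wrist_force', [-5.7951, 1.6711, 14.8439]) ('finger_gap', 0.2517) ('grasp_force', 63.8887)
```

View pics/f.png

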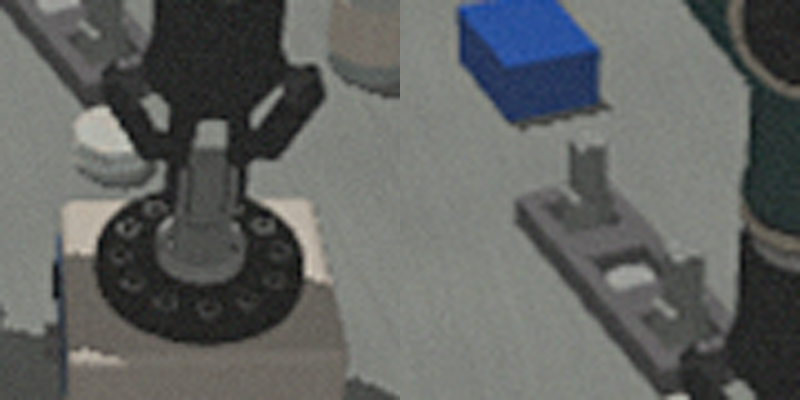

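The left crop shows the socket fully over the nut at about (205,240). The right crop shows the other two standing in the outer pockets at (588,180) and (688,300), with the middle pocket empty at (630,275). The height has stopped dropping while the push rose to about 17 N, so the ring is fully down.

```bash
python3 -c "
from workcell import workorder
print(workorder.finish_job())"
```

```text
the job is handed in; nothing more can be done
None
```

The fitting socket came from the middle pocket; I handed the job in with it still gripped and pressed fully down over the nut at about 17 N, the other two standing in pockets 1 and 3, and pocket 3's never tried on the nut because the fit was already found.

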